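# Transfer tested relay modules into the carrier in reverse order

### The arm

A 6-joint arm with a two-finger parallel gripper is mounted at the origin on the work surface. World frame = base frame: x ahead of the robot, y to its left, z up, the work surface at z = 0. Lengths are in mm, angles in rad, forces in N, time in s.
With the tool pointing down it reaches from about 225 to 875 mm from the base axis. Payload 3.4 kg.
Tool frame: the origin (TCP) lies midway between the tips of the shut fingers; the grasp point (between the pads) lies 19 mm behind it (r.tcp_to_grasp is the distance from the TCP to the grasp point, in mm); z points along the fingers, y is the line along which they close (so a half turn about z gives the same grasp; the last joint's range is limited). The gripper opens to 85 mm and grips with 20 to 120 N. Pads are 22 mm wide; open, the fingers measure 114 mm over their backs; the gripper's body (76 mm by 85 mm) begins 54 mm behind the grasp point. The pads swing forward as they close: fully open they stand 13 mm farther back than shut.
Start: joints at [-1.272, 0.276, 1.505, -0, 1.361, -0.121], TCP at [234.36, -525.108, 231.328] pointing down, gripper open.
Joint ranges: [-2.89, 2.89], [-0.75, 2.08], [0.22, 2.7], [-1.18, 4.32], [0.11, 2.71], [-2.7, 2.7]. Speed limits (rad/s): [2.57, 2.57, 3.14, 3.14, 3.14, 3.14].

### API

Orientations are given as a unit quaternion [x, y, z, w].
In Python, from rig import r, vision, workorder gives the robot as it stands.
- The arm moves only by the shell command python3 -m creep 'ROWS' [FORCE]. ROWS is JSON, a list of rows, each a list of 7 numbers: the shift along the tool's x, y, z in m, then the turn, a rotation vector about the tool's x, y, z in rad, then the closure in counts, from 0 (fully open) to 255 (shut). In form: [[tx, ty, tz, wx, wy, wz, gripper], ...]. A call has 1 to 12 rows; each row shifts and turns the commanded pose from where the row before left it, along the tool's axes as they then stand; what a row does not reach is not made up. A row lasts 1/12 s, in which the tool goes at most 41.7 mm and 7.16 degrees, less where a joint would pass 70% of its speed; a pose out of reach is approached as far as the arm can. A call with a gripper value outside its range is refused whole. The fingers move at their own pace and stop on an object; FORCE is the grip in N (left out, the last holds). Time passes only in rows, so rows that do not move let the fingers close. It gives the time, the measured TCP pose, the force, the opening and the grip force at its end, in the units of the state.
- r.get_obs(): the state, without advancing time (a new reading comes with each control period).
- vision.snapshot(name): name is "scene" or "top" or "wrist"; returns a dict with "img" (420x560x3 uint8, blue, green, red), "fx", "fy", "cx", "cy" (pixels), "rvec" (rotation vector, rad) and "tvec" (3), from world to camera coordinates, as OpenCV has them; the wrist camera has in their place "tool_from_camera" (4x4, takes a point from camera to tool coordinates, whose origin is the TCP and whose axes are the flange's). Camera axes: x right, y down, z forward; pixel columns grow to the right and rows downward; lengths in mm; the calibration is good to about 2 mm. A picture is of the moment at which its call begins: read the wrist's pose just before it. There is no depth.
- workorder.job_done(): hands the job in; it is judged then, once.
The state is a dict: "time_s": time; "joint_positions": joint angles; "qd": joint speeds; "effort": joint torques, N m; "position": TCP position; "orientation": TCP orientation; "force": force on the tool from outside, world axes, zero at the start; "moment": the same for the moment, N m; "grip_width": finger opening in mm; "grip_force": force on a finger pad.
Only numpy, scipy, OpenCV 4.12 (cv2) and the standard library are available. Lean on these libraries where they do the work, as an engineer would, in place of code of your own. Each camera call takes 0.05 s, during which the arm holds its last target. There are 200 camera calls.

### The job

The four relay modules in the test rack have passed: move them into the four empty pockets of the carrier in reverse order, so that, seen from the robot, the module that stood at the left end of the row ends at the right end, the second from the left ends second from the right, and so on. Set each one down upright, flat on the floor of its pocket; do not drop or topple any, and let go of them all. The coloured tab on each bay shows which module stood there.

Things in the scene. Friction and masses are not known exactly. Their poses are not given: they have to be found in the camera images.
- module_red: red relay module: upright block 50 mm (its x) x 32 mm (its y) x 75 mm high, 0.1 to 0.23 kg, flat-sided, dark grey with a red head (upper 27 mm; top red with a small black window and four screws). Origin: centre of its underside, z up. Starts upright in the bay with a tab of its colour. Grip across the 50 mm (along its x): neighbours stand only about 23 mm off in y
- module_yellow: yellow relay module: upright block 50 mm (its x) x 32 mm (its y) x 75 mm high, 0.1 to 0.23 kg, flat-sided, dark grey with a yellow head (upper 27 mm; top yellow with a small black window and four screws). Origin: centre of its underside, z up. Starts upright in the bay with a tab of its colour. Grip across the 50 mm (along its x): neighbours stand only about 23 mm off in y
- module_green: green relay module: upright block 50 mm (its x) x 32 mm (its y) x 75 mm high, 0.1 to 0.23 kg, flat-sided, dark grey with a green head (upper 27 mm; top green with a small black window and four screws). Origin: centre of its underside, z up. Starts upright in the bay with a tab of its colour. Grip across the 50 mm (along its x): neighbours stand only about 23 mm off in y
- module_blue: blue relay module: upright block 50 mm (its x) x 32 mm (its y) x 75 mm high, 0.1 to 0.23 kg, flat-sided, dark grey with a blue head (upper 27 mm; top blue with a small black window and four screws). Origin: centre of its underside, z up. Starts upright in the bay with a tab of its colour. Grip across the 50 mm (along its x): neighbours stand only about 23 mm off in y
- bay_red: grey open bay fixed on the test rack, with a flat red tab (40 mm wide, 32 to 66 mm out on its -x side, 6 mm thick): the red module starts here. Pocket 58 mm (x) x 40 mm (y) inside, floor 4 mm and wall tops 18 mm above the origin. Origin: centre of its underside; axes as test_rack's
- bay_yellow: grey open bay fixed on the test rack, with a flat yellow tab (40 mm wide, 32 to 66 mm out on its -x side, 6 mm thick): the yellow module starts here. Pocket 58 mm (x) x 40 mm (y) inside, floor 4 mm and wall tops 18 mm above the origin. Origin: centre of its underside; axes as test_rack's
- bay_green: grey open bay fixed on the test rack, with a flat green tab (40 mm wide, 32 to 66 mm out on its -x side, 6 mm thick): the green module starts here. Pocket 58 mm (x) x 40 mm (y) inside, floor 4 mm and wall tops 18 mm above the origin. Origin: centre of its underside; axes as test_rack's
- bay_blue: grey open bay fixed on the test rack, with a flat blue tab (40 mm wide, 32 to 66 mm out on its -x side, 6 mm thick): the blue module starts here. Pocket 58 mm (x) x 40 mm (y) inside, floor 4 mm and wall tops 18 mm above the origin. Origin: centre of its underside; axes as test_rack's
- test_rack: fixed aluminium plate 150 (x) x 250 (y) x 10 mm, four bays on top in a row at its y = +82.5, +27.5, -27.5, -82.5 mm, x = 0; black strip 32 mm high along its +x edge. Origin: centre of its underside, on the bench. Its +y end is the row's left end seen from the robot (yaw within 0.3 rad of the world's). Stands on the robot's left or right
- carrier: fixed steel plate 130 (x) x 250 (y) mm with four empty black-walled pockets, centres at its y = +82.5, +27.5, -27.5, -82.5 mm, x = 0; each 66 (x) x 50 (y) mm inside, floor 8 mm and 5 mm thick walls' tops 28 mm above the origin; green board along +x, 19 mm high. Origin: centre of its underside, on the bench. +y end is left seen from the robot (yaw within 0.3 rad). On the other side from test_rack

How it is judged:
By the outcome, as a careful person would: the job done as asked, in the order asked, and still so for the second after the job is handed in, with the robot touching nothing.
It also fails if it takes over 118 s, if anything falls off the work surface, if the arm or the gripper's body presses on something with over 40 N, if the wrist force passes 120 N, or if a joint passes its speed limit or range.

## Working session

There is one attempt and no reset: what is moved stays moved. The work goes in short steps, Python scripts to look and compute and a shell command to move; the robot and the scene stay as the last step left them, time stands still between calls to the robot, and variables do not carry over. Pictures are saved under pics/ and viewed, at most 14 in all, crops included, and the job is handed in when it is done.

```bash
mkdir -p pics; ls
python3 - <<'E'
from rig import r,vision
import cv2,json
o=r.get_obs();print({k:o[k] for k in('time_s','position','orientation','grip_width')},r.tcp_to_grasp)
for n in('top','scene'):
    s=vision.snapshot(n);cv2.imwrite(f'pics/{n}1.png',s['img']);print(n,s['fx'],s['cx'],s['cy'],s['rvec'],s['tvec'])
print(vision.snapshot('wrist')['tool_from_camera'])
E
```

```text
pics
{'time_s': 0.0, 'position': array([ 234.20402368, -524.54827729,  230.42724872]), 'orientation': array([ 9.78046911e-01,  2.08382739e-01, -7.78841640e-05, -9.31254195e-04]), 'grip_width': 85.02378715124865} 18.700000000000003
top 470.9857941150748 281.0448007271429 218.18428240573363 [ 2.19740631 -2.15497473  0.0760625 ] [   5.26627356  527.47149077 1044.26100989]
scene 478.7864948044028 273.1472994980826 206.97281074350732 [ 1.19509423  2.5674775  -0.68584711] [ 349.6798785  -347.90561468 1395.02472096]
[[ 1.08454544e-04 -9.54084365e-01 -2.99537999e-01  7.78824018e+01]
 [ 9.99999945e-01  9.61249075e-06  3.31455145e-04 -5.82116069e-01]
 [-3.13356865e-04 -2.99538018e-01  9.54084314e-01 -1.41544121e+02]
 [ 0.00000000e+00  0.00000000e+00  0.00000000e+00  1.00000000e+00]]
```

View pics/top1.png

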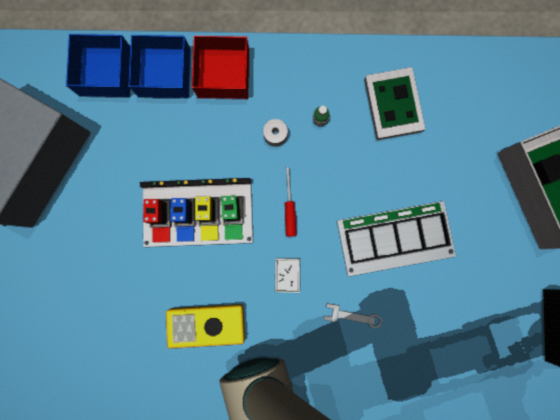

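View pics/scene1.png

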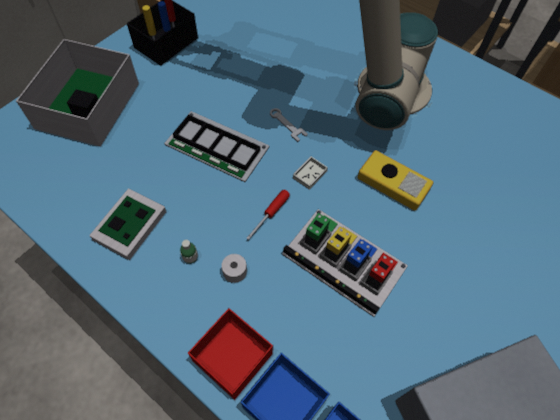

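Top view: the rack is on the left (px 143–252, 180–246), ordered red, blue, yellow, green from left to right. The carrier is on the right, with pocket floors near (360,244), (384,240), (410,237) and (434,232). Next I'll measure coarse poses.

```bash
cat > h.py <<'E'
import numpy as np,cv2
from scipy.spatial.transform import Rotation as R
from rig import r,vision
def cam(name):
    o=r.get_obs();s=vision.snapshot(name)
    K=np.array([[s['fx'],0,s['cx']],[0,s['fy'],s['cy']],[0,0,1]])
    if name=='wrist':
        T=np.eye(4);T[:3,:3]=R.from_quat(o['orientation']).as_matrix();T[:3,3]=o['position']
        W=T@s['tool_from_camera']
    else:
        Q=R.from_rotvec(np.ravel(s['rvec'])).as_matrix();W=np.eye(4);W[:3,:3]=Q.T;W[:3,3]=-Q.T@np.ravel(s['tvec'])
    return s['img'],K,W
def cast(uv,K,W,z):
    d=W[:3,:3]@np.linalg.inv(K)@np.array([*uv,1.]);c=W[:3,3]
    return c+d*(z-c[2])/d[2]
def proj(P,K,W):
    p=K@(W[:3,:3].T@(np.asarray(P,float)-W[:3,3]));return p[:2]/p[2]
def masks(img):
    h=cv2.cvtColor(img,cv2.COLOR_BGR2HSV);H,S,V=cv2.split(h);s=(S>130)&(V>70)
    return {'red':s&((H<8)|(H>172)),'yellow':s&(H>22)&(H<36),'green':s&(H>45)&(H<85),'blue':s&(H>108)&(H<128)}
def blobs(m,amin):
    n,l,st,c=cv2.connectedComponentsWithStats(m.astype(np.uint8),connectivity=4)
    return [(c[i].round(1),int(st[i,4]),cv2.minAreaRect(np.argwhere(l==i)[:,::-1].astype(np.float32))) for i in range(1,n) if st[i,4]>amin]
E
python3 - <<'E'
from h import *
img,K,W=cam('top')
for k,m in masks(img).items():
    m[:, :135]=0;m[:,260:]=0;m[:165]=0;m[250:]=0
    for c,a,_ in blobs(m,40):print(k,c,a,cast(c,K,W,16).round(1)[:2],cast(c,K,W,89).round(1)[:2])
h=cv2.cvtColor(img,cv2.COLOR_BGR2HSV);m=(h[...,1]<60)&(h[...,2]>120);m[:,:335]=0;m[:,460:]=0;m[:200]=0;m[280:]=0
for c,a,q in blobs(m,100):print('floor',c,a,cast(c,K,W,8).round(1)[:2],q[2])
E
```

```text
red [151.1 210.6] 279 [539.3 312.3] [532.7 291.2]
red [161. 234.] 253 [486.4 287.5] [483.4 268.2]
yellow [202.7 208.3] 299 [546.8 194.6] [539.7 181.6]
yellow [209.1 232.1] 252 [492.9 178.3] [489.4 166.4]
green [229.2 207.4] 236 [550.1 134.2] [542.7 125.3]
green [233.3 231.4] 230 [495.5 123.3] [491.9 115.2]
blue [177.7 209.6] 291 [542.8 251.6] [535.9 234.7]
blue [185.1 233.2] 247 [489.3 232.8] [486.1 217.1]
floor [394.4 253.9] 1611 [ 451.9 -243.3] 79.44818878173828
floor [432.6 231.1] 545 [ 505.4 -330.1] 77.47119140625
floor [408.7 235.5] 557 [ 494.3 -275.8] 79.69515228271484
floor [384.9 239.9] 576 [ 483.2 -221.7] 78.69007110595703
floor [360.8 244.5] 594 [ 471.7 -167. ] 78.69007110595703
```

```bash
python3 -m creep '[[0,0,-0.01,0,0,-0.1205,0],[0,0,-0.01,0,0,-0.1205,0],[0,0,-0.01,0,0,-0.1205,0],[0,0,-0.01,0,0,-0.1205,0],[0,0,-0.01,0,0,-0.1205,0],[0,0,-0.01,0,0,-0.1205,0],[0,0,-0.01,0,0,-0.1205,0],[0,0,-0.01,0,0,-0.1205,0],[0,0,-0.01,0,0,-0.1205,0],[0,0,-0.01,0,0,-0.1205,0]]' 40
python3 -m creep '[[0.036,0.0166,0,0,0,0,0],[0.036,0.0166,0,0,0,0,0],[0.036,0.0166,0,0,0,0,0],[0.036,0.0166,0,0,0,0,0],[0.036,0.0166,0,0,0,0,0],[0.036,0.0166,0,0,0,0,0],[0.036,0.0166,0,0,0,0,0],[0.036,0.0166,0,0,0,0,0],[0.036,0.0166,0,0,0,0,0],[0.036,0.0166,0,0,0,0,0],[0.036,0.0166,0,0,0,0,0]]'
python3 -m creep '[[0.036,0.0166,0,0,0,0,0],[0.036,0.0166,0,0,0,0,0],[0.036,0.0166,0,0,0,0,0],[0.036,0.0166,0,0,0,0,0],[0.036,0.0166,0,0,0,0,0],[0.036,0.0166,0,0,0,0,0],[0.036,0.0166,0,0,0,0,0],[0.036,0.0166,0,0,0,0,0],[0.036,0.0166,0,0,0,0,0],[0.036,0.0166,0,0,0,0,0],[0,0,0,0,0,0,0],[0,0,0,0,0,0,0]]'
python3 - <<'E'
from h import *
img,K,W=cam('wrist');cv2.imwrite('pics/w1.png',img)
o=r.get_obs();print(o['time_s'],o['position'],R.from_quat(o['orientation']).as_matrix()[:,1])
for k,m in masks(img).items():
    m=cv2.morphologyEx(m.astype(np.uint8),cv2.MORPH_CLOSE,np.ones((9,9)))
    for c,a,q in blobs(m,200):print(k,c,a,q[1],round(q[2],1),cast(c,K,W,16).round(1)[:2],cast(c,K,W,89).round(1)[:2])
E
```

```text
time_s: 1.03
position: [234.3, -524.9, 331.5]
orientation: [0.686, 0.728, 0.0, -0.0]
force: [0.8, -0.3, -0.7]
grip_width: 85.0
grip_force: 0.0
time_s: 1.95
position: [395.4, -117.9, 331.4]
orientation: [0.688, 0.726, 0.0, 0.0]
force: [1.0, -0.1, 0.3]
grip_width: 85.5
grip_force: 0.0
time_s: 2.95
position: [541.8, 250.3, 329.9]
orientation: [0.687, 0.727, -0.001, -0.0]
force: [-0.1, -1.3, -0.4]
grip_width: 85.5
grip_force: 0.0
3.0 [541.34889934 248.82720901 330.4033351 ] [ 0.99846551  0.05534713 -0.00182463]
red [262.2 133.5] 1792 (69.46587371826172, 29.781267166137695) 4.1 [516.8 290.2] [520.3 296.2]
red [506.2 241.5] 3711 (91.83149719238281, 84.60234069824219) 3.5 [886.4 153.8] [830.7 181.7]
red [261.4 318.2] 633 (13.0, 47.0) 90.0 [527.7  -1.5] [529.5  51.3]
yellow [ 96.  208.8] 4773 (126.98564910888672, 61.25819778442383) 77.6 [280.6 169.6] [322.1 195. ]
yellow [265.  219.9] 1586 (72.55856323242188, 34.45180130004883) 21.6 [526.  166.9] [528.1 192.7]
green [243.9 243.8] 436 (22.621742248535156, 19.17604637145996) 87.1 [496.2 127.2] [503.  159.3]
green [276.5 266.5] 788 (23.0, 37.0) 90.0 [547.   92.4] [545.7 130.1]
blue [544.7  40.5] 2143 (79.0, 36.0) 90.0 [863.  423.4] [811.1 408.1]
blue [529.5 143.4] 5288 (71.21721649169922, 101.1231918334961) 3.0 [880.  297.9] [825.3 302.7]
blue [478.1 130.3] 366 (8.077398300170898, 88.43357849121094) 12.9 [806.3 311. ] [763.4 313.7]
blue [264.3 180. ] 1826 (72.77618408203125, 34.503726959228516) 16.3 [522.4 226.3] [525.1 242.6]
```

View pics/w1.png

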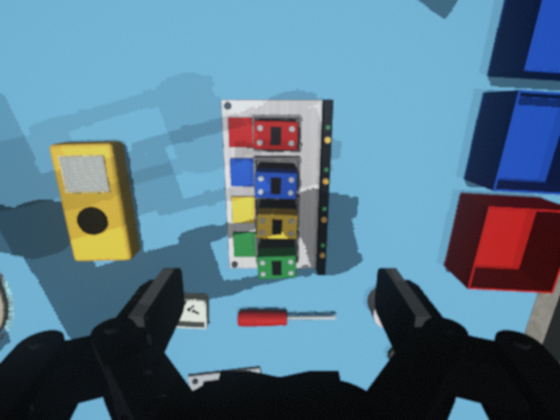

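Wrist view: module tops are near (277,134), (277,185), (278,225) and (277,265), with tabs at x≈242. Nothing obstructs the grasps. Next I'll measure the bright top faces and the tabs separately.

Run:
```python
from h import *
img,K,W=cam('wrist')
V=img.max(2)
C={'red':134,'blue':185,'yellow':224,'green':264}
t=[]
for k,m in masks(img).items():
    for nm,x0,x1,z in(('tab',225,256,16),('top',256,304,89)):
        s=np.zeros_like(m);y=C[k];s[y-26:y+22,x0:x1]=1;s&=m
        th,_=cv2.threshold(V[s].reshape(-1,1),0,255,cv2.THRESH_OTSU)
        lo,hi=np.median(V[s&(V<=th)]),np.median(V[s&(V>th)])
        if nm=='top' and hi-lo>40:s&=V>th
        n,l,st,_c=cv2.connectedComponentsWithStats(s.astype(np.uint8));i=1+st[1:,4].argmax()
        q=cv2.minAreaRect(np.argwhere(l==i)[:,::-1].astype(np.float32))
        P=cast(q[0],K,W,z)
        print(k,nm,lo,hi,np.round(q[0],1),np.round(q[1],1),round(q[2],1),P[:2].round(1))
        c=cv2.boxPoints(q);w=[cast(p,K,W,z)[:2] for p in c];print('   sides mm',np.linalg.norm(w[0]-w[1]).round(),np.linalg.norm(w[1]-w[2]).round())
```

```text
red tab 160.0 187.0 [240.5 131. ] [28. 23.] 90.0 [487.1 290.2]
   sides mm 31.0 37.0
red top 129.0 173.0 [276.5 133. ] [26. 41.] 90.0 [536.2 296. ]
   sides mm 46.0 29.0
yellow tab 180.0 219.0 [243.5 209. ] [22. 21.] 90.0 [493.7 180. ]
   sides mm 30.0 33.0
yellow top 106.5 142.0 [277. 224.] [28. 38.] 90.0 [542.7 186.4]
   sides mm 46.0 37.0
green tab 137.0 145.0 [244.5 245.5] [15. 19.] 90.0 [496.5 122.6]
   sides mm 28.0 24.0
green top 105.0 143.0 [277.5 265.5] [23. 37.] 90.0 [546.4 129.7]
   sides mm 47.0 33.0
blue tab 183.0 200.0 [242.  171.5] [25. 22.] 90.0 [490.4 235. ]
   sides mm 30.0 35.0
blue top 105.0 168.0 [276.  183.5] [25. 40.] 90.0 [538.8 237.4]
   sides mm 47.0 30.0
```

```bash
python3 -m creep '[[-0.0242,-0.0005,0.0268,0,0,0,0],[-0.0242,-0.0005,0.0268,0,0,0,0],[-0.0242,-0.0005,0.0268,0,0,0,0],[-0.0242,-0.0005,0.0268,0,0,0,0],[-0.0242,-0.0005,0.0268,0,0,0,0],[0,0,0,0,0,0,0],[0,0,0,0,0,0,0]]'
python3 - <<'E'
from h import *
img,K,W=cam('wrist');cv2.imwrite('pics/w2.png',img)
o=r.get_obs();p=o['position'];print(p)
for z in(89,):
    u,v=np.array([1,.0553]),np.array([-.0553,1])
    q=[proj([*(p[:2]+a*25*u+b*16*v),z],K,W).round().tolist() for a,b in((-1,-1),(1,-1),(1,1),(-1,1))];print('expected corners if centred',q)
cv2.polylines(img,[np.int32(q)],True,(255,255,255),1);cv2.imwrite('pics/w2.png',img)
E
```

```text
time_s: 3.63
position: [544.1, 125.1, 196.4]
orientation: [0.689, 0.724, -0.001, -0.001]
force: [0.5, 0.8, 0.3]
grip_width: 85.4
grip_force: 0.0
[545.4843774  126.38525494 197.96690085]
expected corners if centred [[249.0, 226.0], [311.0, 226.0], [312.0, 187.0], [248.0, 187.0]]
```

View pics/w2.png

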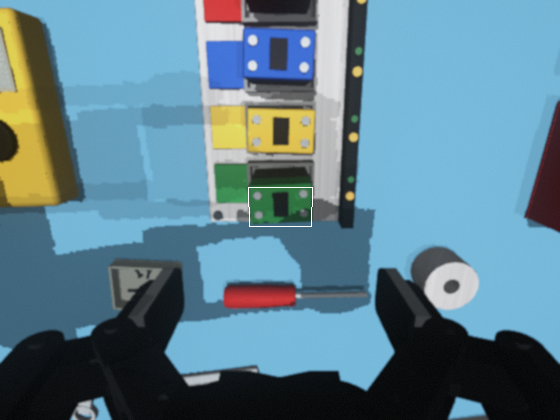

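The overlay shows the green module centred under the tool to about 1 mm. I'll descend and grip.

```bash
python3 -m creep '[[0.001,0,0.035,0,0,0,0],[0,0,0.035,0,0,0,0],[0,0,0.035,0,0,0,0],[0,0,0.025,0,0,0,0],[0,0,0.013,0,0,0,0],[0,0,0.006,0,0,0,0],[0,0,0,0,0,0,0],[0,0,0,0,0,0,255],[0,0,0,0,0,0,255],[0,0,0,0,0,0,255],[0,0,0,0,0,0,255],[0,0,0,0,0,0,255]]' 60
python3 - <<'E'
from h import *
o=r.get_obs();print(o['position'],o['grip_width'],o['grip_force'],o['force'])
E
```

```text
time_s: 4.68
position: [546.8, 128.9, 50.1]
orientation: [0.688, 0.726, 0.001, 0.001]
force: [-1.1, -0.6, 6.2]
grip_width: 49.6
grip_force: 63.0
[546.79771591 128.9239699   50.10580419] 49.593435361167735 63.04365783871617 [-1.05529759 -0.58306894  6.19306416]
```

```bash
python3 -m creep '[[0,0,-0.01,0,0,0,255],[0,0,-0.03,0,0,0,255],[0,0,-0.04,0,0,0,255],[0,0,-0.03,0,0,0,255],[0,0,-0.01,0,0,0,255]]' 
python3 -m creep '[[-0.016,-0.005,0,0,0,0,255],[-0.0323,-0.01,0,0,0,0,255],[-0.0323,-0.01,0,0,0,0,255],[-0.0323,-0.01,0,0,0,0,255],[-0.0323,-0.01,0,0,0,0,255],[-0.0323,-0.01,0,0,0,0,255],[-0.0323,-0.01,0,0,0,0,255],[-0.0323,-0.01,0,0,0,0,255],[-0.0323,-0.01,0,0,0,0,255],[-0.0163,-0.005,0,0,0,-0.0745,255],[0,0,0,0,0,-0.0745,255],[0,0,0,0,0,0,255]]'
python3 - <<'E'
from h import *
o=r.get_obs();print(o['position'],R.from_quat(o['orientation']).as_matrix()[:,1].round(4),o['grip_width'],o['force'])
img,K,W=cam('wrist')
p=np.array([472.3,-167.5]);u,v=np.array([.979,.2026]),np.array([-.2026,.979])
for i in range(4):
    c=p-55*i*v
    q=[proj([*(c+a*33*u+b*25*v),8],K,W) for a,b in((-1,-1),(1,-1),(1,1),(-1,1))]
    cv2.polylines(img,[np.int32(q)],True,(0,0,255),1)
cv2.imwrite('pics/w3.png',img)
E
```

```text
time_s: 5.1
position: [548.4, 128.9, 173.9]
orientation: [0.688, 0.726, 0.004, 0.003]
force: [1.2, 1.3, -1.9]
grip_width: 49.3
grip_force: 63.0
time_s: 6.1
position: [470.4, -167.5, 167.7]
orientation: [0.632, 0.775, -0.0, -0.001]
force: [-0.2, 0.5, -2.1]
grip_width: 49.5
grip_force: 62.9
[ 470.42814806 -167.45593589  167.69077284] [ 0.9798  0.2001 -0.0012] 49.46809192640543 [-0.18704346  0.53259852 -2.12689664]
```

View pics/w3.png

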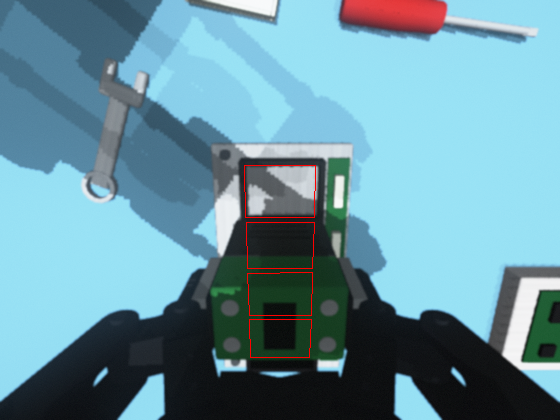

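The held module is square to the carrier and the predicted pocket outlines match it to about 1 mm. I'll lower it.

```bash
python3 -m creep '[[0,0,0.02,0,0,0,255],[0,0,0.035,0,0,0,255],[0,0,0.035,0,0,0,255],[0,0,0.02,0,0,0,255],[0,0,0.008,0,0,0,255],[0,0,0.004,0,0,0,255],[0,0,0.0015,0,0,0,255],[0,0,0.001,0,0,0,255],[0,0,0,0,0,0,255],[0,0,0,0,0,0,255]]'; python3 -m creep '[[0,0,0.0008,0,0,0,255],[0,0,0,0,0,0,255],[0,0,0,0,0,0,255]]'
```

```text
time_s: 6.98
position: [472.4, -166.9, 45.0]
orientation: [0.632, 0.775, 0.0, 0.001]
force: [0.1, 0.2, -2.3]
grip_width: 49.5
grip_force: 62.9
time_s: 7.23
position: [472.3, -167.0, 44.1]
orientation: [0.632, 0.775, 0.0, 0.001]
force: [-0.9, 0.1, 5.3]
grip_width: 49.6
grip_force: 63.5
```

```bash
python3 -m creep '[[0,0,0,0,0,0,0],[0,0,0,0,0,0,0],[0,0,0,0,0,0,0],[0,0,0,0,0,0,0],[0,0,0,0,0,0,0],[0,0,-0.02,0,0,0,0],[0,0,-0.035,0,0,0,0],[0,0,-0.035,0,0,0,0],[0,0,-0.0255,0,0,0.0745,0],[0,0,-0.01,0,0,0.0745,0]]'
python3 -m creep '[[0.0346,0.0089,0,0,0,0,0],[0.0346,0.0089,0,0,0,0,0],[0.0346,0.0089,0,0,0,0,0],[0.0346,0.0089,0,0,0,0,0],[0.0346,0.0089,0,0,0,0,0],[0.0346,0.0089,0,0,0,0,0],[0.0346,0.0089,0,0,0,0,0],[0.0346,0.0089,0,0,0,0,0],[0.0346,0.0089,0,0,0,0,0],[0.0346,0.0089,0,0,0,0,0],[0,0,0,0,0,0,0],[0,0,0,0,0,0,0]]'
python3 - <<'E'
from h import *
o=r.get_obs();p=o['position'];print(p,R.from_quat(o['orientation']).as_matrix()[:,1].round(4))
img,K,W=cam('wrist')
u,v=np.array([1,.055]),np.array([-.055,1])
for i in range(3):
    c=p[:2]+55*i*v
    q=[proj([*(c+a*25*u+b*16*v),89],K,W) for a,b in((-1,-1),(1,-1),(1,1),(-1,1))]
    cv2.polylines(img,[np.int32(q)],True,(255,255,255),1)
a=img
img,K,W=cam('top')
cv2.imwrite('pics/w4.png',np.vstack([a[:300],cv2.resize(img[190:290,320:470],(450,300))[:, :450] if 0 else np.pad(cv2.resize(img[190:290,320:470],(450,300)),((0,0),(0,110),(0,0)))]))
E
```

```text
time_s: 8.07
position: [473.5, -167.5, 172.5]
orientation: [0.689, 0.725, 0.001, 0.003]
force: [0.1, -1.1, 0.2]
grip_width: 85.4
grip_force: 0.0
time_s: 9.07
position: [541.5, 185.5, 168.0]
orientation: [0.686, 0.727, -0.0, -0.0]
force: [-0.8, -0.6, -0.6]
grip_width: 85.3
grip_force: 0.0
[541.51118281 185.47591176 167.95171335] [ 9.983e-01  5.750e-02 -7.000e-04]
```

View pics/w4.png

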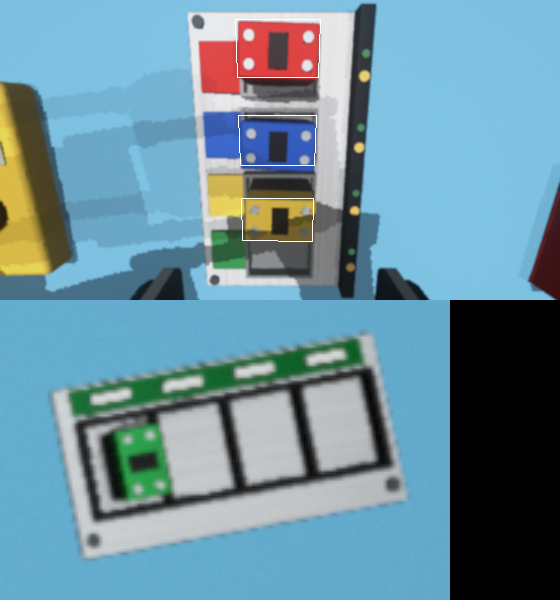

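Yellow is centred under the tool, blue is about 52 mm further left and red about 110 mm. The top crop shows green upright in the left pocket. I'll pick up yellow.

```bash
python3 -m creep '[[0,0,0.035,0,0,0,0],[0,0,0.035,0,0,0,0],[0,0,0.03,0,0,0,0],[0,0,0.0135,0,0,0,0],[0,0,0.006,0,0,0,0],[0,0,0,0,0,0,0],[0,0,0,0,0,0,255],[0,0,0,0,0,0,255],[0,0,0,0,0,0,255],[0,0,0,0,0,0,255],[0,0,0,0,0,0,255]]' 60
python3 -m creep '[[0,0,-0.01,0,0,0,255],[0,0,-0.03,0,0,0,255],[0,0,-0.04,0,0,0,255],[0,0,-0.03,0,0,0,255],[0,0,-0.01,0,0,0,255],[0,0,0,0,0,0,255],[0,0,0,0,0,0,255]]'
```

```text
time_s: 10.08
position: [543.0, 183.9, 50.8]
orientation: [0.688, 0.726, 0.001, 0.001]
force: [0.2, -0.8, 6.1]
grip_width: 49.3
grip_force: 62.9
time_s: 10.67
position: [540.9, 183.8, 168.6]
orientation: [0.688, 0.726, -0.0, -0.0]
force: [-0.2, -0.5, -3.7]
grip_width: 49.5
grip_force: 62.9
```

```bash
python3 -m creep '[[-0.0182,-0.0037,0,0,0,0,255],[-0.0365,-0.00735,0,0,0,0,255],[-0.0365,-0.00735,0,0,0,0,255],[-0.0365,-0.00735,0,0,0,0,255],[-0.0365,-0.00735,0,0,0,0,255],[-0.0365,-0.00735,0,0,0,0,255],[-0.0365,-0.00735,0,0,0,0,255],[-0.0365,-0.00735,0,0,0,0,255],[-0.0365,-0.00735,0,0,0,0,255],[-0.0365,-0.00735,0,0,0,0,255],[-0.0365,-0.00735,0,0,0,0,255],[-0.0182,-0.0037,0,0,0,0,255]]'
python3 -m creep '[[0,0,0,0,0,-0.0745,255],[0,0,0,0,0,-0.0745,255],[0,0,0,0,0,0,255],[0,0,0,0,0,0,255]]'
```

```text
time_s: 11.67
position: [480.3, -224.7, 166.1]
orientation: [0.689, 0.725, -0.002, -0.002]
force: [0.2, 0.8, -2.5]
grip_width: 49.4
grip_force: 62.9
time_s: 12.0
position: [481.2, -220.6, 166.7]
orientation: [0.633, 0.774, -0.0, -0.002]
force: [0.1, -0.6, -1.6]
grip_width: 49.4
grip_force: 63.0
```

```bash
python3 -m creep '[[0,0.001,0.02,0,0,0,255],[0,0,0.035,0,0,0,255],[0,0,0.035,0,0,0,255],[0,0,0.02,0,0,0,255],[0,0,0.008,0,0,0,255],[0,0,0.004,0,0,0,255],[0,0,0.0015,0,0,0,255],[0,0,0.001,0,0,0,255],[0,0,0,0,0,0,255],[0,0,0,0,0,0,255]]'; python3 -m creep '[[0,0,0.0008,0,0,0,255],[0,0,0,0,0,0,255],[0,0,0,0,0,0,255]]'
```

```text
time_s: 12.83
position: [484.5, -221.7, 45.8]
orientation: [0.632, 0.775, 0.0, 0.001]
force: [0.9, 0.2, -2.1]
grip_width: 49.3
grip_force: 63.0
time_s: 13.08
position: [484.4, -221.7, 44.8]
orientation: [0.632, 0.775, 0.0, 0.001]
force: [0.9, -0.1, 3.6]
grip_width: 49.4
grip_force: 63.2
```

```bash
python3 -m creep '[[0,0,0,0,0,0,0],[0,0,0,0,0,0,0],[0,0,0,0,0,0,0],[0,0,0,0,0,0,0],[0,0,0,0,0,0,0],[0,0,-0.02,0,0,0,0],[0,0,-0.035,0,0,0,0],[0,0,-0.035,0,0,0,0],[0,0,-0.0255,0,0,0.0745,0],[0,0,-0.01,0,0,0.0745,0]]'
python3 -m creep '[[0.0378,0.0067,0,0,0,0,0],[0.0378,0.0067,0,0,0,0,0],[0.0378,0.0067,0,0,0,0,0],[0.0378,0.0067,0,0,0,0,0],[0.0378,0.0067,0,0,0,0,0],[0.0378,0.0067,0,0,0,0,0],[0.0378,0.0067,0,0,0,0,0],[0.0378,0.0067,0,0,0,0,0],[0.0378,0.0067,0,0,0,0,0],[0.0378,0.0067,0,0,0,0,0],[0.0378,0.0067,0,0,0,0,0],[0.0378,0.0067,0,0,0,0,0]]'
python3 -m creep '[[0,0,0,0,0,0,0],[0,0,0,0,0,0,0]]'
python3 - <<'E'
from h import *
o=r.get_obs();p=o['position'];print(p,R.from_quat(o['orientation']).as_matrix()[:,1].round(4))
img,K,W=cam('wrist')
u,v=np.array([1,.055]),np.array([-.055,1])
for i in range(2):
    c=p[:2]+55*i*v
    q=[proj([*(c+a*25*u+b*16*v),89],K,W) for a,b in((-1,-1),(1,-1),(1,1),(-1,1))]
    cv2.polylines(img,[np.int32(q)],True,(255,255,255),1)
a=img
img,K,W=cam('top')
cv2.imwrite('pics/w5.png',np.vstack([a[:300],np.pad(cv2.resize(img[190:290,320:470],(450,300)),((0,0),(0,110),(0,0)))]))
E
```

```text
time_s: 13.92
position: [485.5, -222.3, 173.4]
orientation: [0.689, 0.725, 0.001, 0.004]
force: [0.2, -0.6, 0.3]
grip_width: 85.4
grip_force: 0.0
time_s: 14.92
position: [539.0, 238.0, 169.1]
orientation: [0.688, 0.726, -0.0, 0.0]
force: [0.3, -0.7, -0.5]
grip_width: 85.3
grip_force: 0.0
time_s: 15.08
position: [539.0, 238.0, 168.6]
orientation: [0.686, 0.727, -0.0, -0.0]
force: [-0.5, -0.4, 0.6]
grip_width: 85.3
grip_force: 0.0
[539.00586944 237.95986202 168.63656395] [ 9.983e-01  5.770e-02 -6.000e-04]
```

View pics/w5.png

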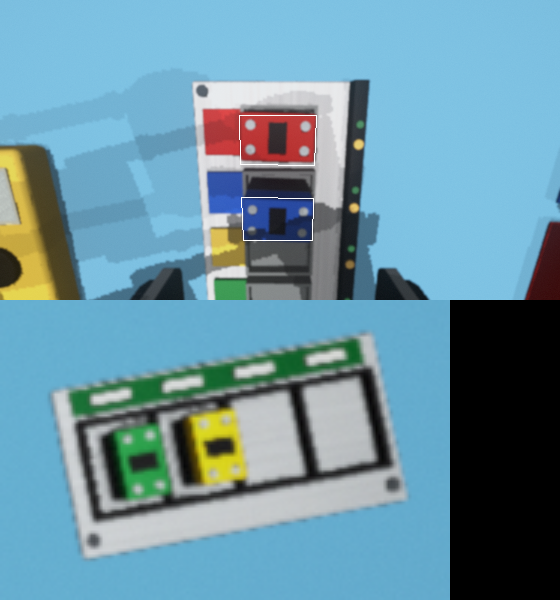

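Blue is centred, red is 55 mm further left, and yellow stands upright in pocket 2. I'll take blue next.

```bash
python3 -m creep '[[0,0,0.035,0,0,0,0],[0,0,0.035,0,0,0,0],[0,0,0.03,0,0,0,0],[0,0,0.0135,0,0,0,0],[0,0,0.006,0,0,0,0],[0,0,0,0,0,0,0],[0,0,0,0,0,0,255],[0,0,0,0,0,0,255],[0,0,0,0,0,0,255],[0,0,0,0,0,0,255],[0,0,0,0,0,0,255]]' 60
python3 -m creep '[[0,0,-0.01,0,0,0,255],[0,0,-0.03,0,0,0,255],[0,0,-0.04,0,0,0,255],[0,0,-0.03,0,0,0,255],[0,0,-0.01,0,0,0,255],[0,0,0,0,0,0,255],[0,0,0,0,0,0,255]]'
```

```text
time_s: 16.1
position: [540.5, 236.3, 51.5]
orientation: [0.688, 0.726, 0.001, 0.001]
force: [0.1, -0.2, 6.4]
grip_width: 49.4
grip_force: 63.0
time_s: 16.68
position: [538.7, 236.0, 169.4]
orientation: [0.688, 0.726, -0.0, -0.0]
force: [-0.3, 0.3, -2.0]
grip_width: 49.1
grip_force: 62.8
```

```bash
python3 -m creep '[[-0.0235,-0.0035,0,0,0,0,255],[-0.0385,-0.0055,0,0,0,0,255],[-0.0385,-0.0055,0,0,0,0,255],[-0.0385,-0.0055,0,0,0,0,255],[-0.0385,-0.0055,0,0,0,0,255],[-0.0385,-0.0055,0,0,0,0,255],[-0.0385,-0.0055,0,0,0,0,255],[-0.0385,-0.0055,0,0,0,0,255],[-0.0385,-0.0055,0,0,0,0,255],[-0.0385,-0.0055,0,0,0,0,255],[-0.0385,-0.0055,0,0,0,0,255],[-0.0385,-0.0055,0,0,0,0,255]]'
python3 -m creep '[[-0.0385,-0.0055,0,0,0,0,255],[-0.0235,-0.0035,0,0,0,0,255],[0,0,0,0,0,-0.0745,255],[0,0,0,0,0,-0.0745,255],[0,0,0,0,0,0,255],[0,0,0,0,0,0,255]]'
```

```text
time_s: 17.68
position: [497.3, -214.5, 166.8]
orientation: [0.688, 0.726, -0.001, -0.003]
force: [1.7, 0.6, -0.7]
grip_width: 49.4
grip_force: 62.8
time_s: 18.18
position: [492.6, -275.3, 167.3]
orientation: [0.633, 0.774, -0.0, -0.002]
force: [-0.2, -0.5, -2.0]
grip_width: 49.6
grip_force: 62.8
```

```bash
python3 -m creep '[[0,0,0.02,0,0,0,255],[0,0,0.035,0,0,0,255],[0,0,0.035,0,0,0,255],[0,0,0.02,0,0,0,255],[0,0,0.008,0,0,0,255],[0,0,0.004,0,0,0,255],[0,0,0.0015,0,0,0,255],[0,0,0.001,0,0,0,255],[0,0,0,0,0,0,255],[0,0,0,0,0,0,255]]'; python3 -m creep '[[0,0,0.0008,0,0,0,255],[0,0,0,0,0,0,255],[0,0,0,0,0,0,255]]'
```

```text
time_s: 19.02
position: [494.8, -276.7, 46.5]
orientation: [0.632, 0.775, 0.0, 0.001]
force: [-0.1, 1.1, -1.9]
grip_width: 49.2
grip_force: 62.9
time_s: 19.27
position: [494.6, -276.7, 45.5]
orientation: [0.632, 0.775, 0.0, 0.001]
force: [0.0, 0.4, 2.4]
grip_width: 49.4
grip_force: 63.1
```

```bash
python3 -m creep '[[0,0,0,0,0,0,0],[0,0,0,0,0,0,0],[0,0,0,0,0,0,0],[0,0,0,0,0,0,0],[0,0,0,0,0,0,0],[0,0,-0.02,0,0,0,0],[0,0,-0.035,0,0,0,0],[0,0,-0.035,0,0,0,0],[0,0,-0.0255,0,0,0.0745,0],[0,0,-0.01,0,0,0.0745,0]]'
python3 -m creep '[[0.0377,0.0049,0,0,0,0,0],[0.0377,0.0049,0,0,0,0,0],[0.0377,0.0049,0,0,0,0,0],[0.0377,0.0049,0,0,0,0,0],[0.0377,0.0049,0,0,0,0,0],[0.0377,0.0049,0,0,0,0,0],[0.0377,0.0049,0,0,0,0,0],[0.0377,0.0049,0,0,0,0,0],[0.0377,0.0049,0,0,0,0,0],[0.0377,0.0049,0,0,0,0,0],[0.0377,0.0049,0,0,0,0,0],[0.0377,0.0049,0,0,0,0,0]]'
python3 -m creep '[[0.0377,0.0049,0,0,0,0,0],[0.0377,0.0049,0,0,0,0,0],[0.0377,0.0049,0,0,0,0,0],[0,0,0,0,0,0,0],[0,0,0,0,0,0,0]]'
python3 - <<'E'
from h import *
o=r.get_obs();p=o['position'];print(p,R.from_quat(o['orientation']).as_matrix()[:,1].round(4))
img,K,W=cam('wrist')
u,v=np.array([1,.055]),np.array([-.055,1])
q=[proj([*(p[:2]+a*25*u+b*16*v),89],K,W) for a,b in((-1,-1),(1,-1),(1,1),(-1,1))]
cv2.polylines(img,[np.int32(q)],True,(255,255,255),1)
a=img
img,K,W=cam('top')
cv2.imwrite('pics/w6.png',np.vstack([a[:300],np.pad(cv2.resize(img[190:290,320:470],(450,300)),((0,0),(0,110),(0,0)))]))
E
```

```text
time_s: 20.1
position: [495.8, -277.4, 174.3]
orientation: [0.689, 0.725, 0.0, 0.004]
force: [-0.1, -1.0, 1.0]
grip_width: 85.5
grip_force: 0.0
time_s: 21.1
position: [527.9, 180.7, 169.9]
orientation: [0.688, 0.726, -0.0, 0.0]
force: [0.2, -1.1, 0.0]
grip_width: 85.6
grip_force: 0.0
time_s: 21.52
position: [536.4, 294.4, 169.3]
orientation: [0.686, 0.727, -0.0, -0.0]
force: [-0.2, 0.0, -0.0]
grip_width: 85.6
grip_force: 0.0
[536.35729113 294.38162717 169.29759086] [ 9.983e-01  5.760e-02 -6.000e-04]
```

View pics/w6.png

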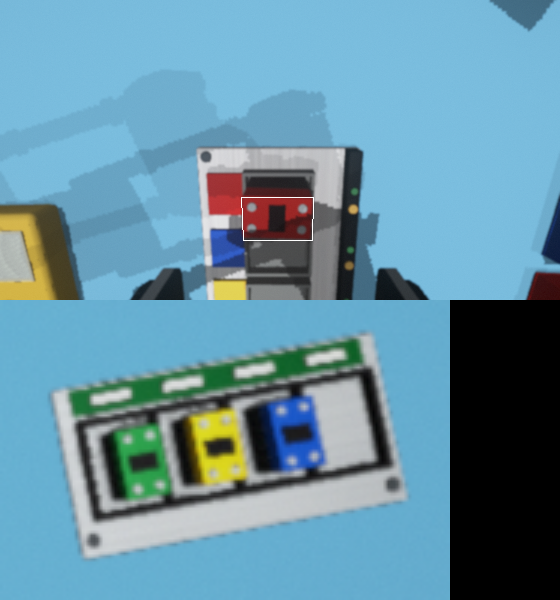

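Red is centred, and blue stands upright in pocket 3.

```bash
python3 -m creep '[[0,0,0.035,0,0,0,0],[0,0,0.035,0,0,0,0],[0,0,0.03,0,0,0,0],[0,0,0.0135,0,0,0,0],[0,0,0.006,0,0,0,0],[0,0,0,0,0,0,0],[0,0,0,0,0,0,255],[0,0,0,0,0,0,255],[0,0,0,0,0,0,255],[0,0,0,0,0,0,255],[0,0,0,0,0,0,255]]' 60
python3 -m creep '[[0,0,-0.01,0,0,0,255],[0,0,-0.03,0,0,0,255],[0,0,-0.04,0,0,0,255],[0,0,-0.03,0,0,0,255],[0,0,-0.01,0,0,0,255],[0,0,0,0,0,0,255],[0,0,0,0,0,0,255]]'
```

```text
time_s: 22.53
position: [537.9, 292.9, 52.3]
orientation: [0.688, 0.726, 0.002, 0.001]
force: [-0.0, -1.1, 6.3]
grip_width: 49.4
grip_force: 62.9
time_s: 23.12
position: [536.2, 292.4, 170.0]
orientation: [0.688, 0.726, -0.0, -0.0]
force: [-0.5, 0.1, -1.3]
grip_width: 49.2
grip_force: 62.7
```

```bash
python3 -m creep '[[-0.0209,-0.004,0,0,0,0,255],[-0.0385,-0.0039,0,0,0,0,255],[-0.0385,-0.0039,0,0,0,0,255],[-0.0385,-0.0039,0,0,0,0,255],[-0.0385,-0.0039,0,0,0,0,255],[-0.0385,-0.0039,0,0,0,0,255],[-0.0385,-0.0039,0,0,0,0,255],[-0.0385,-0.0039,0,0,0,0,255],[-0.0385,-0.0039,0,0,0,0,255],[-0.0385,-0.0039,0,0,0,0,255],[-0.0385,-0.0039,0,0,0,0,255],[-0.0385,-0.0039,0,0,0,0,255]]'
python3 -m creep '[[-0.0385,-0.0039,0,0,0,0,255],[-0.0385,-0.0039,0,0,0,0,255],[-0.0385,-0.0039,0,0,0,0,255],[-0.0385,-0.0039,0,0,0,0,255],[-0.0209,-0.004,0,0,0,0,255],[0,0,0,0,0,-0.0745,255],[0,0,0,0,0,-0.0745,255],[0,0,0,0,0,0,255],[0,0,0,0,0,0,255]]'
```

```text
time_s: 24.12
position: [511.6, -154.7, 167.5]
orientation: [0.688, 0.726, -0.001, -0.003]
force: [1.6, -1.0, -1.1]
grip_width: 49.4
grip_force: 62.7
time_s: 24.87
position: [502.6, -328.6, 167.8]
orientation: [0.633, 0.774, 0.0, -0.002]
force: [-1.0, 0.1, -1.1]
grip_width: 48.8
grip_force: 62.7
```

```bash
python3 -m creep '[[0,0.001,0.02,0,0,0,255],[0,0,0.035,0,0,0,255],[0,0,0.035,0,0,0,255],[0,0,0.02,0,0,0,255],[0,0,0.008,0,0,0,255],[0,0,0.004,0,0,0,255],[0,0,0.0015,0,0,0,255],[0,0,0.001,0,0,0,255],[0,0,0,0,0,0,255],[0,0,0,0,0,0,255]]'; python3 -m creep '[[0,0,0.0008,0,0,0,255],[0,0,0,0,0,0,255],[0,0,0,0,0,0,255]]'
```

```text
time_s: 25.7
position: [505.7, -329.9, 47.3]
orientation: [0.632, 0.775, -0.0, 0.002]
force: [-1.1, 0.1, -0.5]
grip_width: 49.4
grip_force: 62.7
time_s: 25.95
position: [505.5, -329.9, 46.3]
orientation: [0.632, 0.775, -0.0, 0.001]
force: [-0.5, 0.4, 4.1]
grip_width: 49.2
grip_force: 63.0
```

Contact with the floor is felt, so I'll release, retreat and check.

```bash
python3 -m creep '[[0,0,0,0,0,0,0],[0,0,0,0,0,0,0],[0,0,0,0,0,0,0],[0,0,0,0,0,0,0],[0,0,0,0,0,0,0],[0,0,-0.02,0,0,0,0],[0,0,-0.035,0,0,0,0],[0,0,-0.035,0,0,0,0],[0,0,-0.04,0,0,0,0],[0,0,-0.03,0,0,0,0],[0,0,0,0,0,0,0],[0,0,0,0,0,0,0]]'
python3 -m creep '[[0.03,-0.01,-0.01,0,0,0,0],[0.03,-0.01,-0.01,0,0,0,0],[0.03,-0.01,-0.01,0,0,0,0],[0.03,-0.01,-0.01,0,0,0,0],[0.03,-0.01,-0.01,0,0,0,0],[0,0,0,0,0,0,0],[0,0,0,0,0,0,0]]'
python3 - <<'E'
from h import *
a=cam('wrist')[0][:300];b=cam('scene')[0][90:190,150:300]
cv2.imwrite('pics/w7.png',np.vstack([a,np.pad(cv2.resize(b,(450,300)),((0,0),(0,110),(0,0)))]))
E
```

```text
time_s: 26.95
position: [505.7, -330.0, 207.4]
orientation: [0.632, 0.775, -0.0, 0.003]
force: [0.1, 0.8, -0.3]
grip_width: 85.1
grip_force: 0.0
time_s: 27.53
position: [424.4, -190.9, 254.4]
orientation: [0.631, 0.776, -0.0, -0.001]
force: [0.2, -0.0, 1.0]
grip_width: 85.3
grip_force: 0.0
```

View pics/w7.png

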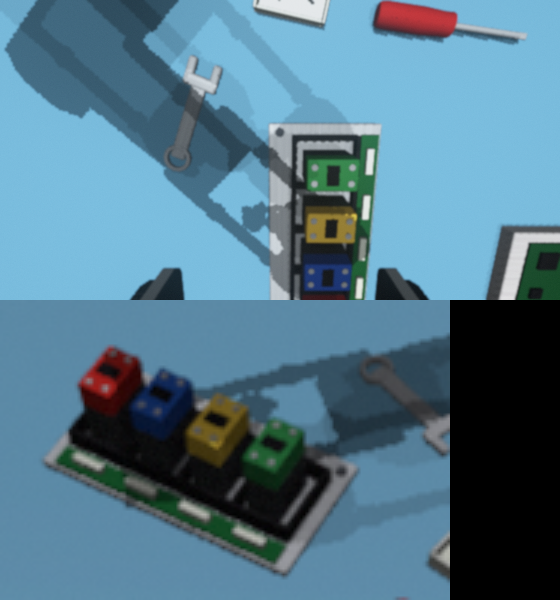

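The wrist view shows green, yellow and blue at (333,175), (331,225) and (328,277), upright in their pockets. The scene crop shows all four upright and at equal heights, with red at the right end. I'm handing the job in.

```bash
python3 -c "
from rig import workorder;print(workorder.job_done())"
```

```text
the job is handed in; nothing more can be done
None
```

All four modules are upright in the carrier in reverse order (left to right: green, yellow, blue, red) and released, and the job was handed in at about 28 s of the 118 s limit; no verdict was returned.

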